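# Index the click-stop table four clicks

### The arm

A 6-joint arm with a two-finger parallel gripper is mounted at the origin on a cart in front of the work surface, level with it; the furniture and walls round the work are solid. World frame = base frame: x ahead of the robot, y to its left, z up, the work surface at z = 0. Lengths are in m, angles in rad, forces in N, time in s.
With the tool pointing down it reaches from about 0.3 to 0.775 m from the base axis. Payload 14.6 kg.
Tool frame: the origin (TCP) lies at the very end of the fingers, on their centre line; the grasp point (between the pads) lies 19 mm behind it (ctrl.grasp_offset is the distance from the TCP to the grasp point, in m); x points along the fingers, y is the direction in which the jaws open and shut, and the axes are right-handed (so a half turn about x gives the same grasp; the last joint's range is limited). The gripper opens to 94 mm and grips with 3 to 60 N. Pads are 16 mm wide; open, the fingers measure 119 mm over their backs; the gripper's body (75 mm by 177 mm) begins 78 mm behind the grasp point.
Start: joints at [1.161, 0.3, 1.521, -0, 1.321, -0.067], TCP at [0.185, 0.518, 0.177] pointing down, gripper open.
Joint ranges: [-3.03, 3.03], [-0.79, 2.21], [0.23, 2.52], [-1.04, 4.18], [0, 3.07], [-2.55, 2.55]. Speed limits (rad/s): [2.22, 2.22, 2.57, 3.14, 3.14, 3.14].

### API

Orientations are given as [roll, pitch, yaw] about the fixed x, y, z axes, in that order (R = Rz(yaw) Ry(pitch) Rx(roll)).
In Python, from station import ctrl gives the robot as it stands. The module is installed in compiled form; this text tells all that it offers.
- The arm moves only by the tool send_rows, never from a script. Its argument "rows" is a list that holds one entry, the list of rows, each a list of 4 numbers: the shift along the world's x, y, z in mm, then the turn about the world's z in rad. A call has 1 to 12 rows; each row shifts and turns the commanded pose from where the row before left it; what a row does not reach is not made up. A row lasts 1/10 s, in which the tool goes at most 50 mm and 8.59 degrees, less where a joint would pass 70% of its speed; a pose out of reach is approached as far as the arm can. A call is refused whole if a number of a shift passes 50 or a number of a turn 0.15, either way. A call with a gripper value outside its range is refused whole. "grip" is the gripper's target within -1 to 1 (shut at 1, half-way at 0, fully open at -1), set as the call begins (left out, the last holds). The fingers move at their own pace and stop on an object; "newtons" is the grip in N (left out, the last holds). Time passes only in rows, so rows that do not move let the fingers close. It gives the time, the measured TCP pose, the force and the opening at its end, in the units of the state.
- ctrl.get_obs(): the state, without advancing time (a new reading comes with each control period).
- ctrl.camera(name): name is "scene" or "top" or "wrist"; returns (picture, depth): 384x512x3 uint8, red, green, blue; 384x512 float32, m along the optical axis (not along the pixel's ray), 0 where there is no reading.
- ctrl.camera_params(name): a dict with "vertical_fov" (degrees; the focal length in pixels is half the picture's height over the tangent of half this angle, whatever the lens; pixels are square), "cx", "cy" (the principal point, pixels), "cam_to_world" (4x4, takes a point from camera to world coordinates); the wrist camera has in their place "mount" (4x4, takes a point from camera to tool coordinates, whose origin is the TCP and whose axes are the tool frame's). Camera axes: x right, y up, looking along -z (the intrinsics and any distortion apply to the point x, -y, -z); pixel columns grow to the right and rows downward; lengths in m; the calibration is good to about 2 mm. A picture is of the moment at which its call begins: read the wrist's pose just before it. camera_params takes no time and is no camera call.
- ctrl.hand_in(): hands the job in, once; it reports no verdict.
The state is a dict: "time_s": time; "qpos": joint angles; "joint_vel": joint speeds; "tau": joint torques, N m; "ee_pos": TCP position; "eef_rot": TCP orientation; "force": force on the tool from outside, world axes, zero at the start; "moment": the same for the moment, N m; "grip_width": finger opening in m.
Only numpy, scipy, OpenCV 4.12 (cv2) and the standard library are available. Lean on these libraries where they do the work, as an engineer would, in place of code of your own. Each camera call takes 0.05 s, during which the arm holds its last target.

### The job

The blank on the small click-stop indexing table is ready for its next cut: with a fingertip, push one of the table's upright pegs to turn the table clockwise (seen from above) by exactly four clicks from where it stands, never past the fourth. Push gently without gripping the table or its pegs, leave the things standing around it where they are, and finish with the table resting in the fourth stop and the hand clear of it.

Things in the scene. Friction and masses are not known exactly. Their poses are not given: they have to be found in the camera images.
- index_base: Blue round housing of the indexing table, 180 mm across, 34 mm tall, bolted to the bench. Origin on the table's turning axis at bench height, z up. A small block with a red line on its -x side (95 mm from the axis) points at the table's scale; a brass spring plunger sticks out to 94 mm from the axis on its -y side. Its place varies by some cm, its yaw by up to 0.6 rad.
- index_table (a joint): Angle of the indexing table about its vertical axis, rad; GROWS as it turns CLOCKWISE seen from above. It rests only in stops 15 degrees (one click, 0.262 rad) apart, at 0, 0.262, 0.524 ...; it starts in one of the stops 0 to 1.309. Pushing a peg out of a stop takes about 3 N; just past half-way to the next stop the push falls away and the table snaps into that stop. End stops at -0.45 and 3.0.
- table_top (a point): Middle of the table's upper face, 46 mm above the bench, on the turning axis. The table is an aluminium disc 160 mm across with 24 black scale lines at its rim, one per click. A wood blank, about 70 mm across and 31 mm tall, is fixed on the middle of it (its top 78 mm above the bench).
- peg_a (a point): Middle of the top of peg a, the one with the RED cap. Three equal upright steel pegs stand on the table, 120 degrees apart, 64 mm from the axis: 14 mm thick (cap 15 mm, collar 18 mm wide and 3 mm high at the foot), from the disc up to this point 88 mm above the bench. They turn with the table; any of them may be pushed.
- peg_b (a point): Middle of the top of peg b (black cap), 120 degrees counter-clockwise of peg a seen from above.
- peg_c (a point): Middle of the top of peg c (black cap), 120 degrees clockwise of peg a seen from above.
- tall_blank: Bystander: loose eight-sided wood blank, 66 x 65 x 53 mm, on the robot's side of the table. Origin at the centre of its underside.
- wood_wedge: Bystander: loose wooden wedge, 89 x 46 x 26 mm, near the front edge of the bench. Origin at the centre of its underside.
- small_cup: Bystander: loose turned wooden cup, 66 mm across, 68 mm tall, beyond the table. Origin at the centre of its underside.
- abrasive_coil: Bystander: loose roll of abrasive cloth, 74 x 59 x 50 mm, beyond the table. Origin at the centre of its underside.

How it is judged:
By the outcome, as a careful person would: the job done as asked, in the order asked, and still so for the second after the job is handed in, with the robot touching nothing.
It also fails if it takes over 58 s, if anything falls off the work surface, if the arm or the gripper's body presses on something with over 40 N, if the wrist force passes 120 N, or if a joint passes its speed limit or range.

## Working session

There is one attempt and no reset: what is moved stays moved. The work goes in short steps, Python scripts to look and compute and a tool call to move; the robot and the scene stay as the last step left them, time stands still between calls to the robot, and variables do not carry over. Pictures are saved under pics/ and viewed, and the job is handed in when it is done.

Besides the shell and the picture viewer there is one more tool, called after "Emit:" by a JSON object that holds its "fn" and its "kwargs", one argument or row to a line. send_rows: Moves the arm, as the interface text tells. Its arguments: {"type":"object","properties":{"rows":{"type":"array"},"grip":{"type":"number"},"newtons":{"type":"number"}},"required":["rows"]}

```bash
mkdir -p pics
python3 - <<'E'
from station import ctrl
import cv2,numpy as np
o=ctrl.get_obs();print({k:np.round(v,3) for k,v in o.items()})
for n in ["scene","top"]:
    p=ctrl.camera_params(n);print(n,p)
    im,d=ctrl.camera(n)
    np.savez(f"{n}0.npz",im=im,d=d)
    cv2.imwrite(f"pics/{n}0.png",im[...,::-1])
E
```

```text
{'time_s': np.float64(0.0), 'qpos': array([ 1.161,  0.3  ,  1.522,  0.   ,  1.321, -0.067]), 'joint_vel': array([-0.   ,  0.   ,  0.002, -0.001, -0.001,  0.001]), 'tau': array([-1.0000e-03, -5.3181e+01, -3.5273e+01,  7.1000e-02,  2.4000e-02,
       -0.0000e+00]), 'ee_pos': array([0.185, 0.518, 0.176]), 'eef_rot': array([-1.656,  1.57 , -1.999]), 'force': array([0.115, 1.425, 0.192]), 'moment': array([-0.017, -0.031,  0.022]), 'grip_width': np.float64(0.094)}
scene {'vertical_fov': 43.444930239724556, 'cx': 254.2221029996463, 'cy': 198.09388956836207, 'cam_to_world': array([[ 0.55719964,  0.50835015, -0.65658867, -0.1202639 ],
       [-0.83036274,  0.33622487, -0.44435408, -0.67003275],
       [-0.00512603,  0.79280071,  0.6094594 ,  0.69049716],
       [ 0.        ,  0.        ,  0.        ,  1.        ]])}
top {'vertical_fov': 42.2499154839767, 'cx': 263.1245333829747, 'cy': 194.68610949959242, 'cam_to_world': array([[-0.02559255,  0.99643555, -0.08038169,  0.4282868 ],
       [-0.99966396, -0.02584109, -0.00205303, -0.23656107],
       [-0.00412286,  0.08030213,  0.99676204,  1.24580565],
       [ 0.        ,  0.        ,  0.        ,  1.        ]])}
```

View pics/scene0.png

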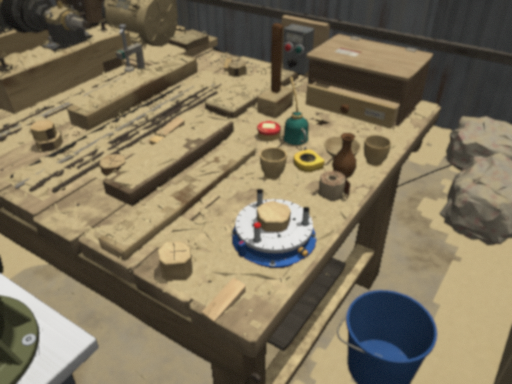

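View pics/top0.png

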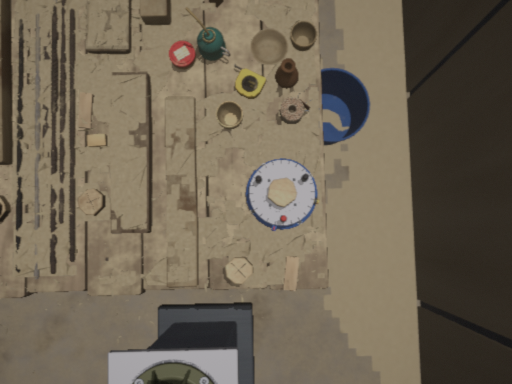

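The scene view shows the table around (275,230), with the red peg on the near side. The top view (image up = +x, left = +y) shows the disc at about (282,193), the red peg at (283,218), black pegs at (258,180) and (305,178), the tall blank at (239,270), the wedge at (291,273), the cup at (229,115) and the coil at (293,108). Next I measure these.

```bash
cat > h.py <<'E'
import numpy as np,cv2
from station import ctrl
def K(n):
    p=ctrl.camera_params(n); f=192/np.tan(np.radians(p['vertical_fov']/2)); return p,f
def plane(n,u,v,z):
    p,f=K(n);T=p['cam_to_world']
    d=T[:3,:3]@np.array([(u-p['cx'])/f,-(v-p['cy'])/f,-1]);o=T[:3,3]
    return o+d*(z-o[2])/d[2]
def proj(n,P):
    p,f=K(n);q=np.linalg.inv(p['cam_to_world'])@np.r_[P,1]
    return p['cx']+f*q[0]/-q[2],p['cy']-f*q[1]/-q[2]
E
python3 - <<'E'
from h import *
for n,(r0,r1,c0,c1) in dict(top=(145,245,230,335),scene=(170,280,215,335)).items():
    im=np.load(n+'0.npz')['im'];h=cv2.cvtColor(im,cv2.COLOR_RGB2HSV)
    H,S,V=[h[...,i].astype(int) for i in range(3)]
    roi=np.zeros(H.shape,bool);roi[r0:r1,c0:c1]=1
    for nm,m,z in (('red',((H<8)|(H>172))&(S>130)&(V>60),.088),('black',(V<60),.088),('blue',(H>100)&(H<130)&(S>110)&(V>50),.034),('white',(S<60)&(V>130),.046)):
        m=(m&roi).astype(np.uint8)
        k,l,st,c=cv2.connectedComponentsWithStats(m)
        for i in range(1,k):
            if st[i,4]>5: print(n,nm,st[i],c[i].round(1),plane(n,*c[i],z).round(4))
        if nm in('blue','white'):
            cs,_=cv2.findContours(m,0,1);cc=max(cs,key=cv2.contourArea)
            e=cv2.fitEllipse(cv2.convexHull(cc));print('ell',e,plane(n,*e[0],z).round(4))
    x=im[r0:r1,c0:c1,::-1];cv2.imwrite(f'pics/{n}crop.png',cv2.resize(x,None,fx=5.5,fy=5.5,interpolation=cv2.INTER_CUBIC))
E
```

```text
top red [281 216   5   5  19] [282.8 218.2] [ 0.4657 -0.2787  0.088 ]
top black [256 177   5   5  14] [257.8 179.6] [ 0.5575 -0.2226  0.088 ]
top black [303 176   4   4  10] [304.1 177.9] [ 0.5586 -0.3312  0.088 ]
top blue [246 181   4  14  15] [247.5 187.9] [ 0.5438 -0.1962  0.034 ]
top blue [302 206  12  15  24] [307.9 213.8] [ 0.4764 -0.342   0.034 ]
top blue [285 224  12   4  17] [290.9 225.8] [ 0.4484 -0.2998  0.034 ]
ell ((307.5619812011719, 213.3703155517578), (2.957489252090454, 17.43631935119629), 37.94961929321289) [ 0.4775 -0.3412  0.034 ]
top white [274 157   9   2   9] [278.  157.7] [ 0.6146 -0.2726  0.046 ]
top white [ 249  160   66   65 2612] [282.1 191.7] [ 0.5312 -0.2803  0.046 ]
top white [273 190  20  15 134] [281.5 197.1] [ 0.5181 -0.2785  0.046 ]
top white [313 206   3   6   6] [314.3 208.5] [ 0.4884 -0.3569  0.046 ]
top white [299 216  12  10  13] [304.2 221.2] [ 0.4585 -0.3315  0.046 ]
top white [272 229   7   3   7] [275.  230.3] [ 0.4383 -0.2605  0.046 ]
top white [284 228   9   2   9] [288.  228.8] [ 0.4411 -0.2919  0.046 ]
ell ((281.9342956542969, 191.01629
[... 623 characters left out ...]
k [325 258  10   9  48] [330.2 262. ] [ 0.45   -0.4435  0.088 ]
scene blue [233 234  70  33 772] [266.4 255.2] [ 0.4494 -0.3122  0.034 ]
scene blue [304 236  11  17 102] [309.8 244. ] [ 0.5236 -0.3669  0.034 ]
ell ((266.0019836425781, 248.35240173339844), (32.162681579589844, 69.86338806152344), 105.04176330566406) [ 0.465  -0.3011  0.034 ]
scene white [ 234  198   83   52 2101] [274.8 227.1] [ 0.5168 -0.2889  0.046 ]
scene white [310 250   4   5   6] [311.7 251.7] [ 0.495  -0.3857  0.046 ]
scene white [293 259  11   6  15] [297.6 261.5] [ 0.4572 -0.3764  0.046 ]
ell ((276.7181701660156, 225.6407928466797), (53.75999069213867, 85.53761291503906), 102.12461853027344) [ 0.5228 -0.2899  0.046 ]
```

Run:
```python
from h import *
for nm,u,v,z in (('tall',239,270,.053),('wedge',291,273,.026),('cup',229,115,.068),('coil',293,108,.05)): print(nm,plane('top',u,v,z).round(3))
```

```text
tall [ 0.346 -0.172  0.053]
wedge [ 0.334 -0.297  0.026]
cup [ 0.718 -0.157  0.068]
coil [ 0.736 -0.313  0.05 ]
```

Run:
```python
from h import *
from scipy.spatial.transform import Rotation as R
o=ctrl.get_obs();print(R.from_euler('xyz',o['eef_rot']).as_matrix().round(3), ctrl.camera_params('wrist'))
im,d=ctrl.camera('wrist');cv2.imwrite('pics/w0.png',im[...,::-1])
```

```text
[[-0.     0.336  0.942]
 [-0.001  0.942 -0.336]
 [-1.    -0.001 -0.   ]] {'vertical_fov': 63.887006510237434, 'cx': 258.0538104187117, 'cy': 188.94547923905108, 'mount': array([[-6.10280181e-04,  2.37507713e-01, -9.71385461e-01,
        -2.07343355e-01],
       [ 9.99999660e-01, -3.93810421e-04, -7.24545523e-04,
         4.96180124e-04],
       [-5.54626868e-04, -9.71385573e-01, -2.37507392e-01,
        -6.92284833e-02],
       [ 0.00000000e+00,  0.00000000e+00,  0.00000000e+00,
         1.00000000e+00]])}
```

View pics/topcrop.png

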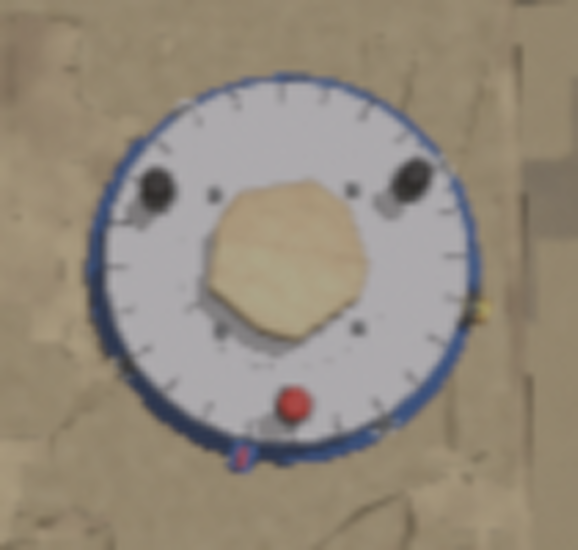

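View pics/w0.png

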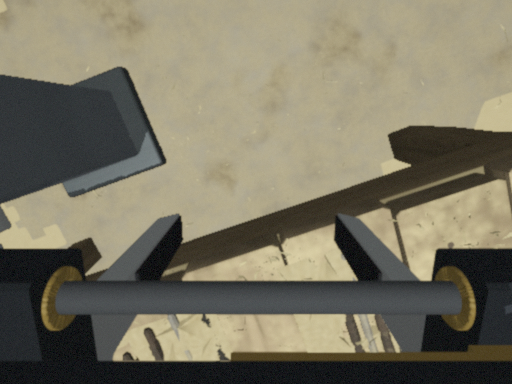

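The top crop shows the red peg near 181° as seen from the axis (b at −59°, c at 61°). The red line is at lower left and the plunger is on the right. The wrist view shows only the bench edge and the fingers. I'll push peg a from its −y side with the fingers shut and the jaw axis tangential. First I bring the hand over at its present height.

Emit:
{"fn": "send_rows", "kwargs": {
  "rows": [
    [[12,-46,2,0.02],[12,-46,2,0.02],[12,-46,2,0.02],[12,-46,2,0.02],[14,-46,0,0.02],[14,-46,0,0.02],[14,-46,0,0.02],[14,-46,0,0.02],[16,-46,0,0.02],[16,-46,0,0.02],[16,-46,0,0.02],[16,-46,0,0.02]]
  ],
  "grip": 1,
  "newtons": 10
}}

```text
time_s: 1.35
ee_pos: [0.353, -0.0362, 0.1848]
eef_rot: [-0.02, 1.57, -0.123]
force: [0.2, 1.5, 0.9]
grip_width: 0.0018
```

Emit:
{"fn": "send_rows", "kwargs": {
  "rows": [
    [[18,-46,0,0.02],[18,-46,0,0.02],[18,-46,0,0.02],[18,-46,0,0.02],[18,-46,0,0.02],[18,-42,-4,0.02],[0,0,0,0],[0,0,0,0],[0,0,0,0]]
  ]
}}

```text
time_s: 2.25
ee_pos: [0.4607, -0.3052, 0.1808]
eef_rot: [0.968, 1.571, 0.985]
force: [0.6, 0.8, -1.0]
grip_width: 0.0005
```

Run:
```python
from h import *
from scipy.spatial.transform import Rotation as R
o=ctrl.get_obs();print(o['time_s'],o['ee_pos'],o['force'],o['qpos'].round(2),o['grip_width']);print(R.from_euler('xyz',o['eef_rot']).as_matrix().round(3))
im,d=ctrl.camera('wrist');cv2.imwrite('pics/w1.png',im[...,::-1])
im,d=ctrl.camera('scene');cv2.imwrite('pics/s1.png',cv2.resize(im[150:300,180:380,::-1],None,fx=4,fy=4))
```

```text
2.25 [ 0.46070154 -0.3052032   0.18082956] [ 0.57125354  0.75387384 -1.02024464] [-0.65  0.3   1.51  0.    1.33 -2.24] 0.0005232025880422999
[[ 0.    -0.018  1.   ]
 [ 0.     1.     0.018]
 [-1.     0.     0.   ]]
```

View pics/w1.png

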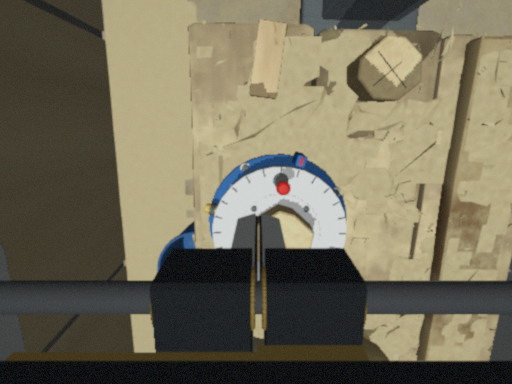

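View pics/s1.png

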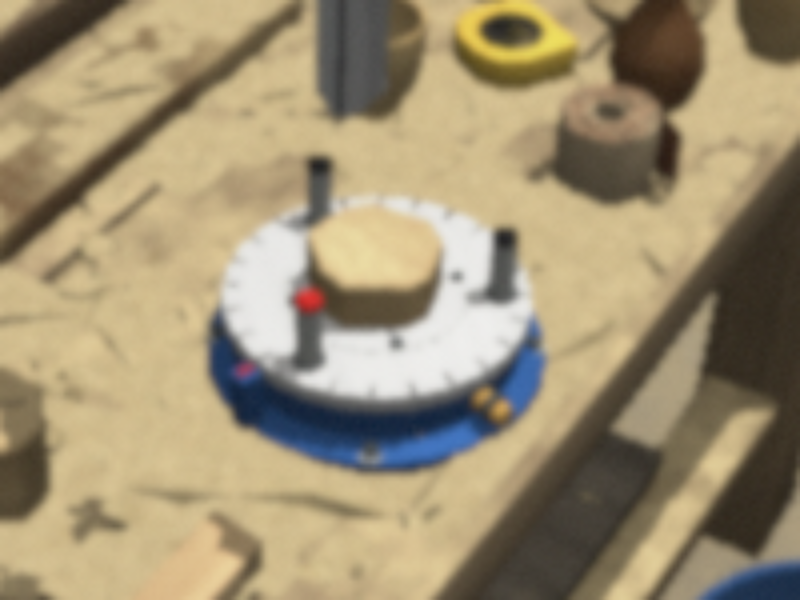

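The wrist view shows the red cap at (283,187), to the right (+y) of the shut fingers. The scene view shows the table clear, with the fingertips above and behind it. I'll cross-check the peg position with the wrist camera.

```bash
cat >> h.py <<'E'
from scipy.spatial.transform import Rotation as R
def wpts(z=.088):
    o=ctrl.get_obs();T=np.eye(4);T[:3,:3]=R.from_euler('xyz',o['eef_rot']).as_matrix();T[:3,3]=o['ee_pos']
    p,f=K('wrist');im,d=ctrl.camera('wrist');M=T@p['mount']
    h=cv2.cvtColor(im,cv2.COLOR_RGB2HSV);H,S,V=[h[...,i].astype(int) for i in range(3)]
    m=(((H<6)|(H>174))&(S>150)&(V>100)).astype(np.uint8)
    k,l,st,c=cv2.connectedComponentsWithStats(m);out=[]
    for i in range(1,k):
        if st[i,4]>15:
            u,v=c[i];dd=M[:3,:3]@np.array([(u-p['cx'])/f,-(v-p['cy'])/f,-1]);q=M[:3,3]+dd*(z-M[2,3])/dd[2]
            out.append((st[i,4],c[i].round(1),q.round(4)))
    return im,out
def pegs_scene():
    im,_=ctrl.camera('scene');h=cv2.cvtColor(im,cv2.COLOR_RGB2HSV);H,S,V=[h[...,i].astype(int) for i in range(3)]
    out=[]
    for nm,m in (('red',((H<8)|(H>172))&(S>130)&(V>60)),('blk',V<60)):
        mm=np.zeros(H.shape,np.uint8);mm[170:245,215:335]=m[170:245,215:335]
        k,l,st,c=cv2.connectedComponentsWithStats(mm)
        for i in range(1,k):
            if st[i,4]>5:
                q=plane('scene',*c[i],.088);out.append((nm,st[i,4],q.round(4)[:2],np.degrees(np.arctan2(q[1]+.2821,q[0]-.5237)).round(1),(np.hypot(q[1]+.2821,q[0]-.5237)*1e3).round(0)))
    return im,out
E
python3 - <<'E'
from h import *
print(wpts()[1]);print(pegs_scene()[1])
E
```

```text
[(np.int32(129), array([282.6, 187. ]), array([ 0.4631, -0.2796,  0.088 ]))]
[('red', np.int32(35), array([ 0.4629, -0.2823]), np.float64(-179.8), np.float64(61.0)), ('blk', np.int32(12), array([ 0.5543, -0.2267]), np.float64(61.1), np.float64(63.0)), ('blk', np.int32(11), array([ 0.5542, -0.3374]), np.float64(-61.1), np.float64(63.0))]
```

The three views agree within about 3 mm: peg a is at (0.4635, −0.280) and the axis at about (0.527, −0.280). Now I descend 28 mm behind the peg.

Emit:
{"fn": "send_rows", "kwargs": {
  "rows": [
    [[3,-5,-20,-0.018],[0,0,-30,0],[0,0,-30,0],[0,0,-25,0],[0,0,-14,0],[0,0,0,0],[0,0,0,0]]
  ]
}}

```text
time_s: 3.15
ee_pos: [0.4643, -0.3112, 0.0628]
eef_rot: [-0.66, 1.569, -0.661]
force: [-0.6, -0.6, 0.1]
grip_width: 0.0006
```

Run:
```python
from h import *
o=ctrl.get_obs();print(o['time_s'],o['ee_pos'],o['force'])
im,w=wpts();print(w);cv2.imwrite('pics/w2.png',im[...,::-1])
im,s=pegs_scene();print(s);cv2.imwrite('pics/s2.png',cv2.resize(im[150:300,180:380,::-1],None,fx=4,fy=4))
```

```text
3.15 [ 0.46434231 -0.31119997  0.0627822 ] [-0.59954787 -0.56391443  0.1203275 ]
[(np.int32(34), array([330.2, 178.9]), array([ 0.4336, -0.2667,  0.088 ])), (np.int32(318), array([306.9, 224.6]), array([ 0.4629, -0.2797,  0.088 ]))]
[('red', np.int32(27), array([ 0.4624, -0.2826]), np.float64(-179.5), np.float64(61.0)), ('blk', np.int32(691), array([ 0.5938, -0.2461]), np.float64(27.2), np.float64(79.0)), ('blk', np.int32(7), array([ 0.5533, -0.3381]), np.float64(-62.1), np.float64(63.0))]
```

View pics/s2.png

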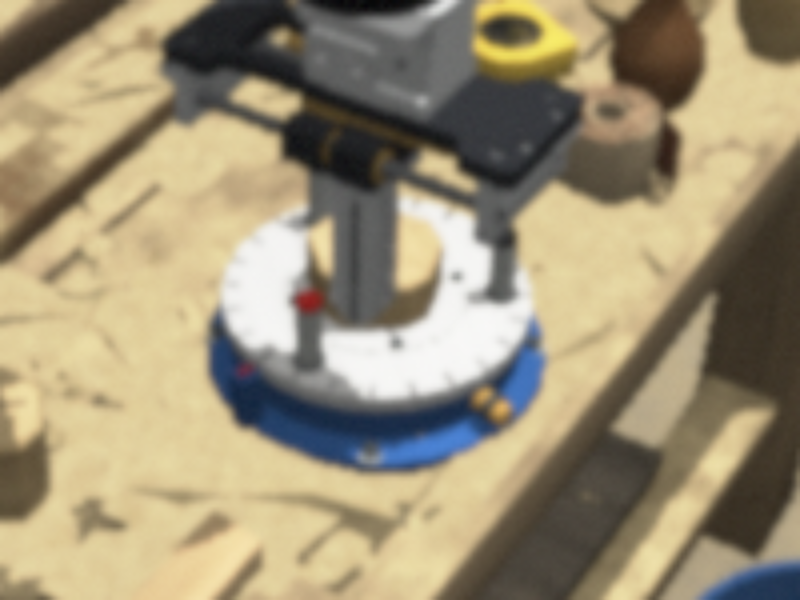

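View pics/w2.png

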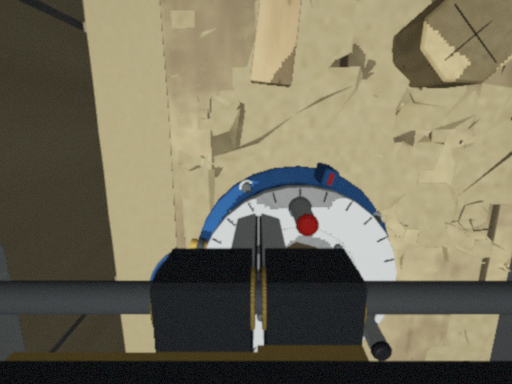

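The scene view shows the fingertip on the free side of the red peg, clear of the blank and the other pegs. In the wrist view the red cap is at (307,225) and the fingers are just left of it, so I can read the peg angle from this camera during the push. Next I work out the arc deltas.

Run:
```python
from h import *
C=np.array([527,-280.])
def P(th):
    f=np.radians(180-th);return C+64*np.array([np.cos(f),np.sin(f)])-20*np.array([np.sin(f),-np.cos(f)])
for th in np.arange(0,61,2.5): print(th,P(th).round(1),(P(th+2.5)-P(th)).round(2))
```

```text
0.0 [ 463. -300.] [-0.81  2.81]
2.5 [ 462.2 -297.2] [-0.69  2.84]
5.0 [ 461.5 -294.3] [-0.56  2.87]
7.5 [ 460.9 -291.5] [-0.44  2.89]
10.0 [ 460.5 -288.6] [-0.31  2.91]
12.5 [ 460.2 -285.7] [-0.18  2.92]
15.0 [ 460.  -282.8] [-0.06  2.92]
17.5 [ 459.9 -279.8] [0.07 2.92]
20.0 [ 460.  -276.9] [0.2  2.92]
22.5 [ 460.2 -274. ] [0.33 2.91]
25.0 [ 460.5 -271.1] [0.45 2.89]
27.5 [ 461.  -268.2] [0.58 2.87]
30.0 [ 461.6 -265.3] [0.7  2.84]
32.5 [ 462.3 -262.5] [0.83 2.81]
35.0 [ 463.1 -259.7] [0.95 2.77]
37.5 [ 464.1 -256.9] [1.07 2.72]
40.0 [ 465.1 -254.2] [1.19 2.67]
42.5 [ 466.3 -251.5] [1.3  2.62]
45.0 [ 467.6 -248.9] [1.41 2.56]
47.5 [ 469.  -246.3] [1.52 2.5 ]
50.0 [ 470.5 -243.8] [1.63 2.43]
52.5 [ 472.2 -241.4] [1.74 2.35]
55.0 [ 473.9 -239. ] [1.84 2.28]
57.5 [ 475.7 -236.8] [1.93 2.19]
60.0 [ 477.7 -234.6] [2.03 2.11]
```

Emit:
{"fn": "send_rows", "kwargs": {
  "rows": [
    [[0,3,0,0],[0,2,0,0],[0,2,0,0],[0,2,0,0],[0,0,0,0]]
  ]
}}

```text
time_s: 3.75
ee_pos: [0.4639, -0.3017, 0.0617]
eef_rot: [0.745, 1.571, 0.745]
force: [0.3, 0.2, 0.1]
grip_width: 0.0006
```

No contact yet, as expected. Now the first click: out to a commanded angle of about 10° (half-way is 7.5°).

Emit:
{"fn": "send_rows", "kwargs": {
  "rows": [
    [[-1,2,0,0],[-1,2,0,-0.03],[-0.5,2,0,-0.03],[-0.5,2,0,-0.03],[-0.5,1.5,0,-0.03],[0,1.5,0,-0.03],[0,1.5,0,-0.02],[0,0,0,0],[0,0,0,0],[0,0,0,0]]
  ]
}}

```text
time_s: 4.75
ee_pos: [0.4604, -0.2895, 0.0616]
eef_rot: [-1.615, 1.571, -1.786]
force: [-0.3, 0.4, -0.3]
grip_width: 0.0008
```

```bash
cat >> h.py <<'E'
def rep(n):
    o=ctrl.get_obs();print(o['time_s'].round(2),o['ee_pos'].round(4),o['force'].round(1))
    im,w=wpts();cv2.imwrite(f'pics/w{n}.png',im[...,::-1])
    for a,c,q in w: print(a,c,q,'cw turned',(180-np.degrees(np.arctan2(q[1]+.280,q[0]-.527))%360).round(1),'r',(1e3*np.hypot(q[1]+.28,q[0]-.527)).round(1))
    im,s=pegs_scene();cv2.imwrite(f'pics/s{n}.png',cv2.resize(im[150:300,180:380,::-1],None,fx=4,fy=4));print(s)
E
python3 -c "
from h import *
rep(3)"
```

```text
Traceback (most recent call last):
  File "h.py", line 35, in rep
    o=ctrl.get_obs();print(o['time_s'].round(2),o['ee_pos'].round(4),o['force'].round(1))
                           ^^^^^^^^^^^^^^^^^
AttributeError: 'float' object has no attribute 'round'
```

```bash
sed -i "s/o\['time_s'\].round(2)/o['time_s']/" h.py; python3 -c "
from h import *
rep(3)"
```

```text
4.75 [ 0.4604 -0.2895  0.0616] [-0.3  0.4 -0.3]
35 [297.1 177.1] [ 0.4328 -0.2603  0.088 ] cw turned 11.8 r 96.2
30 [282.5 226.6] [ 0.4624 -0.2737  0.088 ] cw turned 5.6 r 64.9
[('blk', np.int32(657), array([ 0.5838, -0.2225]), np.float64(44.8), np.float64(85.0)), ('blk', np.int32(10), array([ 0.5545, -0.337 ]), np.float64(-60.7), np.float64(63.0))]
```

View pics/w3.png

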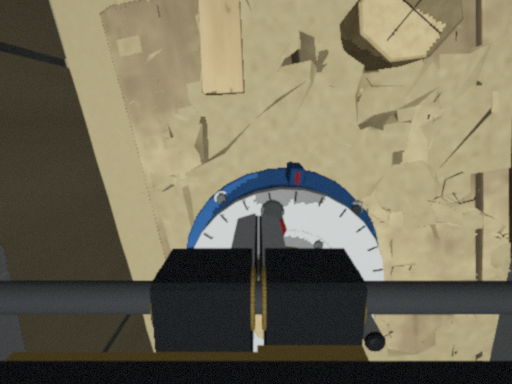

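View pics/s3.png

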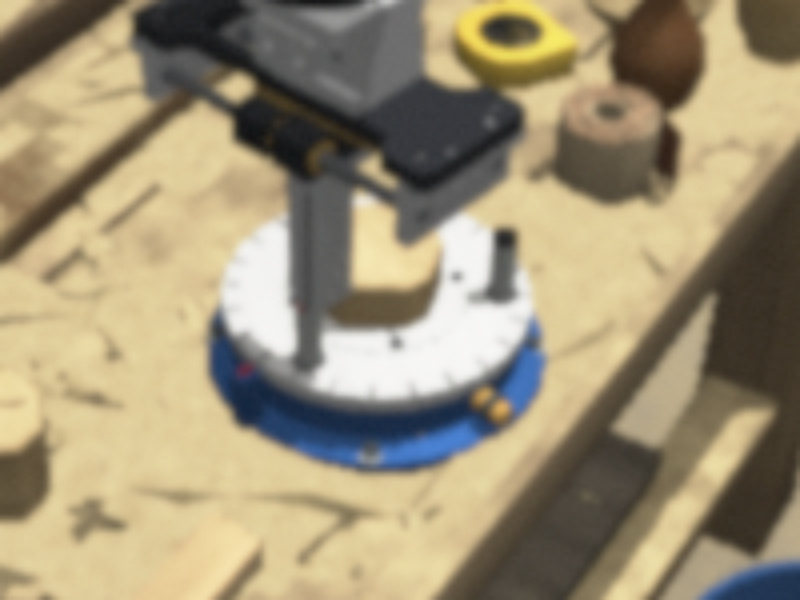

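```bash
python3 -c "
from h import *
a=cv2.imread('pics/w3.png')[150:300,170:400];cv2.imwrite('pics/w3z.png',cv2.resize(a,None,fx=3.4,fy=3.4))"
```

```text
(no output)
```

View pics/w3z.png

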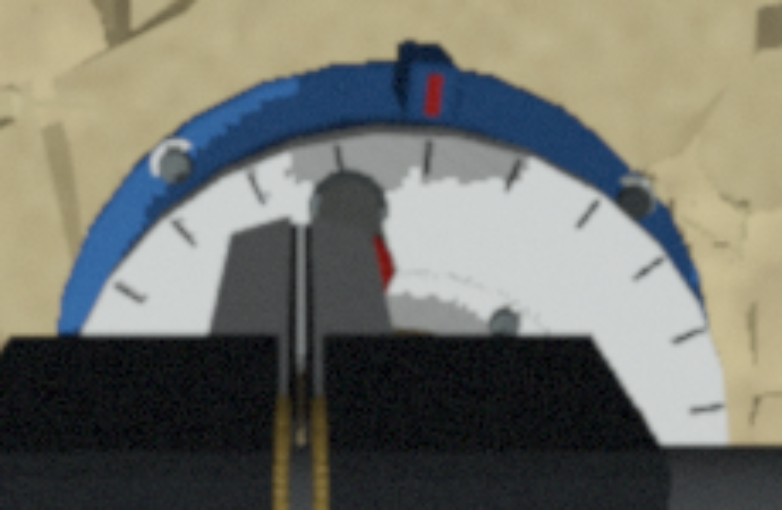

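```bash
python3 -c "
from h import *
def c(P): u,v=proj('scene',P);return round((u-180)*4),round((v-150)*4)
print('s2 tip',c([.4643,-.3112,.0628]),'s3 tip',c([.4604,-.2895,.0616]),'peg foot',c([.463,-.28,.046]),'peg top',c([.463,-.28,.088]))
o=ctrl.get_obs();T=np.eye(4);T[:3,:3]=R.from_euler('xyz',o['eef_rot']).as_matrix();T[:3,3]=o['ee_pos']
p,f=K('wrist');print(T[:3,:3].round(2))
for nm,P in (('tcp',o['ee_pos']),('pegtop',[.463,-.28,.088]),('foot',[.463,-.28,.046])):
  q=np.linalg.inv(T@p['mount'])@np.r_[P,1];print(nm,p['cx']+f*q[0]/-q[2],p['cy']-f*q[1]/-q[2])
"
```

```text
s2 tip (361, 359) s3 tip (319, 348) peg foot (306, 362) peg top (306, 297)
[[-0.    0.17  0.99]
 [ 0.    0.99 -0.17]
 [-1.    0.   -0.  ]]
tcp 256.96523154207654 214.23135976181413
pegtop 272.6016809919614 229.1509088433478
foot 270.02512538592254 208.94608262218105
```

```bash
python3 -c "
from h import *
def c(P): u,v=proj('scene',P);return round((u-180)*4),round((v-150)*4)
print('s1 tip',c([.4607,-.3052,.1808]))
o=ctrl.get_obs();print(o['ee_pos'],o['grip_width'])
T=np.eye(4);T[:3,:3]=R.from_euler('xyz',o['eef_rot']).as_matrix();T[:3,3]=o['ee_pos']
p,f=K('wrist');M=T@p['mount'];im,d=ctrl.camera('wrist')
for v in (200,205,210,215,218,222,226,230,236,242):
  for u in (245,268,272,276,284):
    z=d[v,u];q=M@np.array([(u-p['cx'])/f*z,-(v-p['cy'])/f*z,-z,1]);print((q[:3]*1e3).round().astype(int),end=' ')
  print()
p,f=K('scene');M=p['cam_to_world'];im,d=ctrl.camera('scene')
print('scene')
for v in range(205,246,3):
  for u in (254,258,262,266):
    z=d[v,u];q=M@np.array([(u-p['cx'])/f*z,-(v-p['cy'])/f*z,-z,1]);print((q[:3]*1e3).round().astype(int),im[v,u],end=' ')
  print()
"
```

```text
s1 tip (350, 161)
[ 0.46034804 -0.28953514  0.06161253] 0.0004144788084171946
[ 453 -297   45] [ 456 -280   46] [ 456 -277   48] [ 456 -274   48] [ 458 -268   45] 
[ 457 -298   46] [ 458 -281   51] [ 457 -278   56] [ 459 -275   53] [ 462 -269   46] 
[ 461 -299   44] [ 458 -281   63] [ 458 -279   66] [ 458 -276   66] [ 466 -270   45] 
[ 465 -300   45] [ 451 -281   94] [ 457 -279   78] [ 458 -276   77] [ 470 -270   46] 
[ 449 -295   99] [ 451 -281  100] [ 452 -279   99] [ 452 -277   99] [ 472 -271   45] 
[ 449 -294  106] [ 451 -282  106] [ 452 -279  106] [ 452 -277  106] [ 461 -272   83] 
[ 449 -294  112] [ 451 -282  114] [ 451 -280  114] [ 452 -278  112] [ 463 -273   85] 
[ 449 -294  119] [ 451 -282  119] [ 452 -280  117] [ 451 -278  120] [ 465 -273   87] 
[ 449 -293  128] [ 451 -282  127] [ 451 -280  127] [ 452 -278  126] [ 487 -273   46] 
[ 449 -293  134] [ 451 -282  134] [ 451 -281  134] [ 452 -279  134] [ 453 -275  133] 
scene
[ 454 -281  142] [90 89 90] [ 451 -291  148] [86 88 86] [ 449 -302  154] [91 91 90] [ 458 -304  149] [101 100  95] 
[ 452 -282  136] [91 91 90] [ 451 -292  
[... 799 characters left out ...]
 [ 451 -292   90] [89 90 88] [ 494 -273   50] [115 109 100] [ 492 -284   57] [92 79 57] 
[ 458 -278   71] [139 138 136] [ 459 -286   74] [91 93 90] [ 489 -276   46] [176 174 172] [ 492 -283   48] [164 160 154] 
[ 459 -277   61] [149 149 147] [ 462 -284   63] [95 96 93] [ 482 -281   47] [237 237 235] [ 485 -288   48] [243 243 241] 
[ 458 -277   55] [110 111 108] [ 460 -286   57] [94 96 93] [ 474 -286   47] [234 234 232] [ 479 -292   46] [242 242 240] 
[ 456 -279   50] [87 88 87] [ 460 -285   49] [110 111 109] [ 469 -289   45] [238 238 236] [ 472 -297   46] [244 243 242] 
[ 451 -282   47] [131 131 128] [ 457 -287   45] [184 183 181] [ 461 -294   45] [240 240 238] [ 464 -302   47] [242 241 240]
```

The depth from the wrist and scene cameras agrees: the shut fingers really end at z≈0.094, about 32 mm above the reported TCP. So the tip passed over the peg (top at 0.088). The table has not moved (peg b unchanged, no force). I'll back off and lower gradually while watching the force.

Emit:
{"fn": "send_rows", "kwargs": {
  "rows": [
    [[1,-10,0,0.08],[2.5,-12,0,0.09],[0,0,0,0],[0,0,-5,0],[0,0,-5,0],[0,0,0,0],[0,0,0,0]]
  ]
}}

```text
time_s: 5.65
ee_pos: [0.4638, -0.3112, 0.0515]
eef_rot: [2.431, 1.57, 2.43]
force: [0.6, -0.5, -1.0]
grip_width: 0.0004
```

```bash
cat >> h.py <<'E'
def tip():
    p,f=K('scene');M=p['cam_to_world'];im,d=ctrl.camera('scene');o=ctrl.get_obs();e=o['ee_pos']
    v,u=np.mgrid[0:384,0:512];Q=np.stack([(u-p['cx'])/f*d,-(v-p['cy'])/f*d,-d,np.ones_like(d)],-1)@M.T
    near=(np.abs(Q[...,0]-e[0])<.016)&(np.abs(Q[...,1]-e[1])<.018)&(Q[...,2]>.052)&(Q[...,2]<.15)&(d>0)
    q=Q[near];print('tcp',e.round(4),'F',o['force'].round(1),'tip z',np.sort(q[:,2])[:12].round(3),'x',np.percentile(q[:,0],[2,98]).round(3),'y',np.percentile(q[:,1],[2,98]).round(3))
E
python3 -c "
from h import *
tip();rep(4)"
```

```text
tcp [ 0.4639 -0.3113  0.0517] F [ 0.6  0.8 -0.1] tip z [0.08  0.08  0.082 0.082 0.083 0.084 0.084 0.084 0.085 0.086 0.086 0.086] x [0.452 0.471] y [-0.325 -0.3  ]
5.7 [ 0.4639 -0.3113  0.0517] [ 0.6  0.8 -0.1]
42 [333.8 182.6] [ 0.433  -0.2673  0.088 ] cw turned 7.7 r 94.9
357 [310.  231.9] [ 0.4629 -0.2797  0.088 ] cw turned 0.3 r 64.1
[('red', np.int32(26), array([ 0.4625, -0.2822]), np.float64(-179.9), np.float64(61.0)), ('blk', np.int32(658), array([ 0.5741, -0.2229]), np.float64(49.6), np.float64(78.0)), ('blk', np.int32(148), array([ 0.6034, -0.3189]), np.float64(-24.8), np.float64(88.0))]
```

The tip is at about 0.081 with no force, so the ~30 mm offset is consistent. Lowering 18 mm more puts the tip at ≈0.063.

Emit:
{"fn": "send_rows", "kwargs": {
  "rows": [
    [[0,0,-5,0],[0,0,-5,0],[0,0,-5,0],[0,0,-3,0],[0,0,0,0],[0,0,0,0]]
  ]
}}

```text
time_s: 6.4
ee_pos: [0.4639, -0.3115, 0.0337]
eef_rot: [-2.063, 1.571, -2.064]
force: [0.2, 0.3, -0.3]
grip_width: 0.0006
```

```bash
python3 -c "
from h import *
tip();rep(5)"
```

```text
tcp [ 0.464  -0.3116  0.0338] F [ 0.5 -0.   0. ] tip z [0.064 0.064 0.064 0.066 0.066 0.066 0.066 0.067 0.067 0.067 0.069 0.069] x [0.452 0.471] y [-0.325 -0.3  ]
6.45 [ 0.464  -0.3116  0.0338] [ 0.5 -0.   0. ]
49 [340.9 188.3] [ 0.4321 -0.2684  0.088 ] cw turned 7.0 r 95.6
302 [316.  240.9] [ 0.4609 -0.2798  0.088 ] cw turned 0.2 r 66.1
[('red', np.int32(25), array([ 0.4622, -0.2824]), np.float64(-179.8), np.float64(62.0)), ('blk', np.int32(821), array([ 0.5559, -0.2179]), np.float64(63.4), np.float64(72.0)), ('blk', np.int32(135), array([ 0.5777, -0.3323]), np.float64(-42.9), np.float64(74.0))]
```

View pics/s5.png

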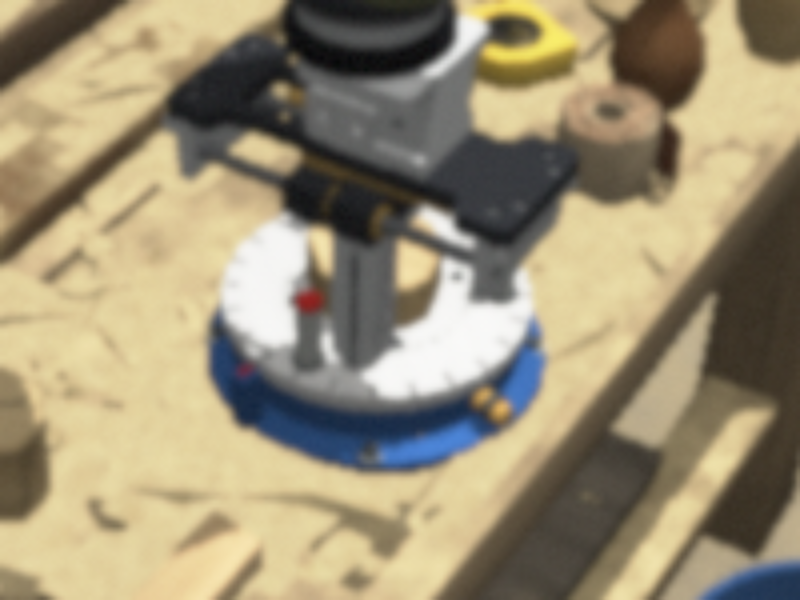

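The scene view shows the fingertip beside the red peg at peg height. The gripper's end block at crop (495,290) appears near peg b, so I check its height.

```bash
python3 -c "
from h import *
p,f=K('scene');M=p['cam_to_world'];im,d=ctrl.camera('scene')
for (a,b) in ((495,270),(495,285),(495,293),(485,255),(510,255),(190,150),(190,170),(360,235),(360,225),(420,240),(470,255)):
    u=180+a//4;v=150+b//4;z=d[v,u];q=M@np.array([(u-p['cx'])/f*z,-(v-p['cy'])/f*z,-z,1]);print((a,b),(q[:3]*1e3).round())
"
```

```text
(495, 270) [ 435. -392.  177.]
(495, 285) [ 435. -393.  169.]
(495, 293) [ 437. -392.  162.]
(485, 255) [ 430. -390.  188.]
(510, 255) [ 437. -398.  187.]
(190, 150) [ 430. -239.  180.]
(190, 170) [ 428. -239.  170.]
(360, 235) [ 431. -330.  171.]
(360, 225) [ 430. -330.  177.]
(420, 240) [ 436. -357.  176.]
(470, 255) [ 439. -378.  176.]
```

The body is at z ≥ 0.16, well clear. Pushing the first click gently.

Emit:
{"fn": "send_rows", "kwargs": {
  "rows": [
    [[0,4,0,0],[0,4,0,0],[-0.5,2,0,0],[-0.5,2,0,-0.03],[-0.5,2,0,-0.03],[-0.5,2,0,-0.04],[-0.5,2,0,-0.04],[-0.5,2,0,-0.03],[-0.5,1.5,0,0],[0,0,0,0],[0,0,0,0]]
  ]
}}

```text
time_s: 7.7
ee_pos: [0.4604, -0.2899, 0.0337]
eef_rot: [0.769, 1.571, 0.599]
force: [-0.0, -0.9, -0.2]
grip_width: 0.0008
```

```bash
python3 -c "
from h import *
rep(6)"
```

```text
7.7 [ 0.4604 -0.2899  0.0337] [-0.  -0.9 -0.2]
50 [302.9 185.9] [ 0.4316 -0.261   0.088 ] cw turned 11.3 r 97.3
259 [296.  241.5] [ 0.4612 -0.2687  0.088 ] cw turned 9.7 r 66.8
[('blk', np.int32(774), array([ 0.5502, -0.2251]), np.float64(65.0), np.float64(63.0)), ('blk', np.int32(12), array([ 0.5465, -0.3406]), np.float64(-68.7), np.float64(63.0))]
```

View pics/w6.png

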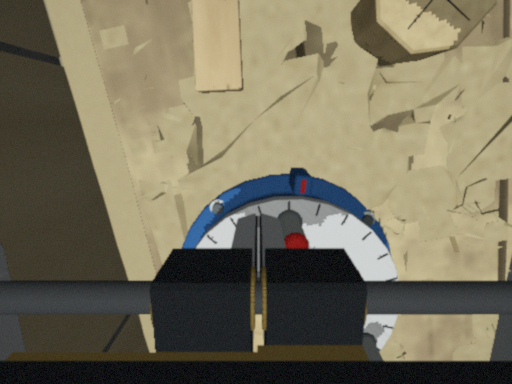

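In contact: the wrist view shows the finger against the peg (red at (296,242)). Peg b has turned by 7.6°, just short of the snap. I continue in 1 mm steps.

Emit:
{"fn": "send_rows", "kwargs": {
  "rows": [
    [[-0.1,1,0,-0.015],[-0.1,1,0,-0.015],[0,0,0,0],[0,0,0,0]]
  ]
}}

```text
time_s: 8.2
ee_pos: [0.4602, -0.288, 0.0336]
eef_rot: [0.005, 1.571, -0.196]
force: [0.4, 0.4, -0.6]
grip_width: 0.0008
```

```bash
python3 -c "
from h import *
rep(7)"
```

```text
8.2 [ 0.4602 -0.288   0.0336] [ 0.4  0.4 -0.6]
44 [299.  185.5] [ 0.4316 -0.2601  0.088 ] cw turned 11.8 r 97.5
270 [304.9 241.5] [ 0.4625 -0.2622  0.088 ] cw turned 15.4 r 66.9
[('red', np.int32(6), array([ 0.461 , -0.2653]), np.float64(165.0), np.float64(65.0)), ('blk', np.int32(754), array([ 0.5486, -0.2256]), np.float64(66.2), np.float64(62.0)), ('blk', np.int32(10), array([ 0.5391, -0.3438]), np.float64(-76.0), np.float64(64.0))]
```

Click 1: the peg snapped to 15.4° and peg b shows 14.9°. The finger stands at ≈10.5°. For click 2 I push 15° more.

Emit:
{"fn": "send_rows", "kwargs": {
  "rows": [
    [[0,2.9,0,-0.044],[0,2.9,0,-0.044],[0,2.5,0,-0.044],[0.1,2.5,0,-0.044],[0.1,2,0,-0.03],[0.1,2,0,-0.03],[0.1,1.5,0,-0.02],[0,1.2,0,-0.01],[0,0,0,0],[0,0,0,0]]
  ]
}}

```text
time_s: 9.3
ee_pos: [0.4606, -0.2705, 0.0337]
eef_rot: [0.499, 1.571, 0.032]
force: [-0.4, -0.0, 0.3]
grip_width: 0.0
```

```bash
python3 -c "
from h import *
rep(8)"
```

```text
9.3 [ 0.4606 -0.2705  0.0337] [-0.4 -0.   0.3]
46 [264.4 187.1] [ 0.433  -0.2524  0.088 ] cw turned 16.4 r 98.0
285 [303.7 240.8] [ 0.4688 -0.2467  0.088 ] cw turned 29.8 r 67.1
[('blk', np.int32(578), array([ 0.5393, -0.2186]), np.float64(76.2), np.float64(65.0)), ('blk', np.int32(10), array([ 0.5232, -0.3456]), np.float64(-90.5), np.float64(63.0))]
```

Click 2: 29.8°, and peg b agrees. Now click 3.

Emit:
{"fn": "send_rows", "kwargs": {
  "rows": [
    [[0.5,2.9,0,-0.044],[0.6,2.8,0,-0.044],[0.6,2.5,0,-0.044],[0.7,2.3,0,-0.04],[0.7,2,0,-0.03],[0.7,1.8,0,-0.03],[0.6,1.4,0,-0.02],[0.4,1.1,0,-0.01],[0,0,0,0],[0,0,0,0]]
  ]
}}

```text
time_s: 10.4
ee_pos: [0.4655, -0.2537, 0.0337]
eef_rot: [0.421, 1.571, -0.307]
force: [-0.2, -0.2, -0.5]
grip_width: 0.0004
```

```bash
python3 -c "
from h import *
rep(9)"
```

```text
10.4 [ 0.4655 -0.2537  0.0337] [-0.2 -0.2 -0.5]
46 [232.  197.8] [ 0.4364 -0.2454  0.088 ] cw turned 20.9 r 97.0
319 [299.1 240.3] [ 0.4775 -0.2346  0.088 ] cw turned 42.5 r 67.2
[('blk', np.int32(467), array([ 0.5385, -0.1996]), np.float64(79.8), np.float64(84.0)), ('blk', np.int32(6), array([ 0.5838, -0.2644]), np.float64(16.4), np.float64(63.0)), ('blk', np.int32(11), array([ 0.5081, -0.3437]), np.float64(-104.2), np.float64(64.0))]
```

View pics/w9.png

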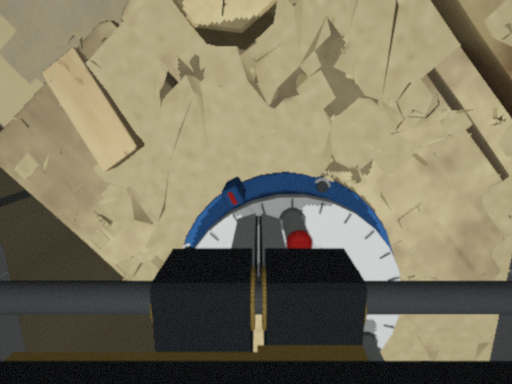

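Emit:
{"fn": "send_rows", "kwargs": {
  "rows": [
    [[0,0,0,0],[0,0,0,0],[0,0,0,0]]
  ]
}}

```text
time_s: 10.8
ee_pos: [0.4654, -0.2537, 0.0336]
eef_rot: [-1.037, 1.571, -1.766]
force: [0.1, 0.1, -0.2]
grip_width: 0.0002
```

```bash
python3 -c "
from h import *
rep(10)
im=cv2.imread('pics/w10.png')[165:265,200:400];cv2.imwrite('pics/w10z.png',cv2.resize(im,None,fx=4,fy=4))"
```

```text
10.8 [ 0.4654 -0.2537  0.0336] [ 0.1  0.1 -0.2]
49 [232.  197.9] [ 0.4363 -0.2453  0.088 ] cw turned 20.9 r 97.1
323 [306.2 240.5] [ 0.4799 -0.2319  0.088 ] cw turned 45.6 r 67.3
[('blk', np.int32(467), array([ 0.538 , -0.1992]), np.float64(80.2), np.float64(84.0)), ('blk', np.int32(8), array([ 0.5846, -0.2647]), np.float64(16.0), np.float64(63.0)), ('blk', np.int32(11), array([ 0.5072, -0.3432]), np.float64(-105.1), np.float64(63.0))]
```

View pics/w10z.png

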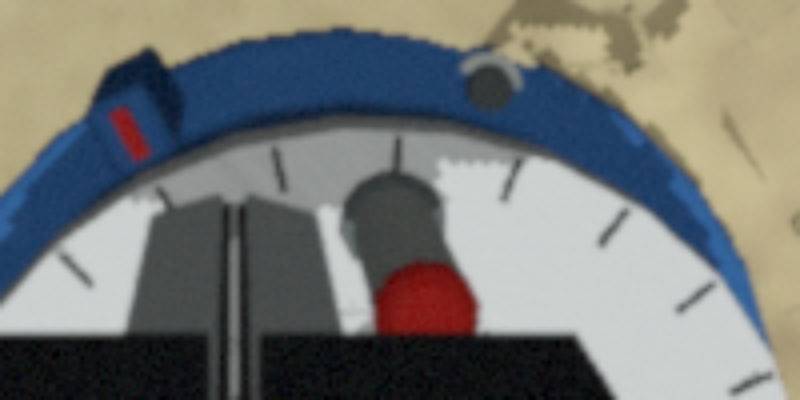

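Click 3: settled at 45.6°, with a visible gap between finger and peg. Click 4 follows, more slowly, stopping well short of the next half-way point.

Emit:
{"fn": "send_rows", "kwargs": {
  "rows": [
    [[1.3,2.6,0,-0.044],[1.3,2.5,0,-0.044],[1.3,2.3,0,-0.04],[1.2,2,0,-0.03],[1.1,1.6,0,-0.03],[1,1.4,0,-0.025],[0.8,1.2,0,-0.02],[0.6,0.9,0,-0.015],[0,0,0,0],[0,0,0,0],[0,0,0,0],[0,0,0,0]]
  ]
}}

```text
time_s: 12.1
ee_pos: [0.474, -0.2392, 0.0336]
eef_rot: [1.379, 1.571, 0.403]
force: [0.4, -0.3, 0.2]
grip_width: -0.0
```

```bash
python3 -c "
from h import *
rep(11)"
```

```text
12.1 [ 0.474  -0.2392  0.0336] [ 0.4 -0.3  0.2]
46 [205.5 214.7] [ 0.4411 -0.2395  0.088 ] cw turned 25.2 r 95.0
331 [295.7 239.7] [ 0.4883 -0.2245  0.088 ] cw turned 55.1 r 67.7
[('blk', np.int32(465), array([ 0.5382, -0.1816]), np.float64(81.8), np.float64(101.0)), ('blk', np.int32(14), array([ 0.6059, -0.1831]), np.float64(50.3), np.float64(129.0)), ('blk', np.int32(7), array([ 0.586 , -0.2749]), np.float64(6.6), np.float64(63.0)), ('blk', np.int32(13), array([ 0.4977, -0.3399]), np.float64(-114.2), np.float64(63.0))]
```

The table reads 53–55°, with the finger in contact just at the crest. One 1 mm nudge more.

Emit:
{"fn": "send_rows", "kwargs": {
  "rows": [
    [[0.6,0.8,0,-0.015],[0,0,0,0],[0,0,0,0],[0,0,0,0],[0,0,0,0]]
  ]
}}

```text
time_s: 12.7
ee_pos: [0.4746, -0.2384, 0.0337]
eef_rot: [-2.298, 1.571, 2.994]
force: [0.8, 0.4, 0.8]
grip_width: 0.0006
```

```bash
python3 -c "
from h import *
rep(12)
im=cv2.imread('pics/w12.png')[165:265,200:400];cv2.imwrite('pics/w12z.png',cv2.resize(im,None,fx=4,fy=4))"
```

```text
12.7 [ 0.4746 -0.2384  0.0337] [0.8 0.4 0.8]
49 [203.8 216.1] [ 0.4414 -0.2393  0.088 ] cw turned 25.4 r 94.8
350 [305.7 239.8] [ 0.4936 -0.221   0.088 ] cw turned 60.5 r 67.8
[('blk', np.int32(270), array([ 0.5549, -0.1638]), np.float64(75.2), np.float64(122.0)), ('blk', np.int32(19), array([ 0.6038, -0.1839]), np.float64(50.8), np.float64(127.0)), ('blk', np.int32(6), array([ 0.5558, -0.2061]), np.float64(67.1), np.float64(82.0)), ('blk', np.int32(8), array([ 0.5868, -0.2813]), np.float64(0.7), np.float64(63.0)), ('blk', np.int32(192), array([ 0.5177, -0.2001]), np.float64(94.2), np.float64(82.0)), ('blk', np.int32(15), array([ 0.4918, -0.3362]), np.float64(-120.5), np.float64(63.0))]
```

View pics/w12z.png

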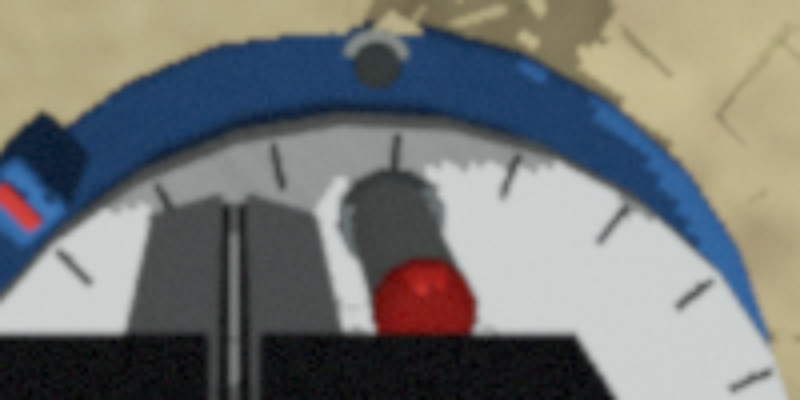

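Click 4: peg a at 60.5°, b at 59.4°, c at 60.4°, with a clear gap to the finger. I retreat backward a little, then up and away.

Emit:
{"fn": "send_rows", "kwargs": {
  "rows": [
    [[-2,-3,0,0],[-2,-3,0,0],[0,0,10,0],[0,0,25,0],[0,0,30,0],[0,0,40,0],[0,0,40,0],[-20,30,10,0],[-20,40,0,0],[-20,40,0,0],[0,0,0,0],[0,0,0,0]]
  ]
}}

```text
time_s: 14.0
ee_pos: [0.4107, -0.1342, 0.1897]
eef_rot: [0.558, 1.569, -0.433]
force: [0.3, -0.6, 1.0]
grip_width: 0.0002
```

Emit:
{"fn": "send_rows", "kwargs": {
  "rows": [
    [[-10,45,0,0],[-10,45,0,0],[0,45,0,0],[0,45,0,0],[0,45,0,0],[0,0,0,0],[0,0,0,0],[0,0,0,0]]
  ]
}}

```text
time_s: 14.8
ee_pos: [0.391, 0.0896, 0.1887]
eef_rot: [-1.268, 1.57, -2.261]
force: [-0.1, -0.1, -0.1]
grip_width: 0.0006
```

Run:
```python
from h import *
o=ctrl.get_obs();print(o['time_s'],o['ee_pos'],o['force'].round(1))
im,s=pegs_scene();print(s)
cv2.imwrite('pics/s13.png',im[...,::-1])
im,_=ctrl.camera('top');cv2.imwrite('pics/t13.png',im[...,::-1])
h=cv2.cvtColor(im,cv2.COLOR_RGB2HSV);H,S,V=[h[...,i].astype(int) for i in range(3)]
for nm,m in (('red',((H<8)|(H>172))&(S>130)&(V>60)),('blk',V<60)):
    mm=np.zeros(H.shape,np.uint8);mm[160:225,250:316]=m[160:225,250:316]
    k,l,st,c=cv2.connectedComponentsWithStats(mm)
    for i in range(1,k):
        if st[i,4]>5:
            q=plane('top',*c[i],.088);print(nm,q.round(4),np.degrees(np.arctan2(q[1]+.2775,q[0]-.5273)).round(1))
im0=np.load('top0.npz')['im'];df=np.abs(im.astype(int)-im0).sum(2)
for nm,u,v in (('tall',239,270),('wedge',291,273),('cup',229,115),('coil',293,108)): print(nm,df[v-20:v+20,u-20:u+20].mean().round(1),(df[v-20:v+20,u-20:u+20]>90).sum())
```

```text
14.8 [0.39104312 0.08956244 0.18867064] [-0.1 -0.1 -0.1]
[('red', np.int32(23), array([ 0.4927, -0.2256]), np.float64(118.8), np.float64(64.0)), ('blk', np.int32(12), array([ 0.5852, -0.2814]), np.float64(0.7), np.float64(62.0)), ('blk', np.int32(21), array([ 0.4914, -0.3356]), np.float64(-121.1), np.float64(63.0))]
red [ 0.4969 -0.2239  0.088 ] 119.6
blk [ 0.5886 -0.2767  0.088 ] 0.7
blk [ 0.4952 -0.3312  0.088 ] -120.8
tall 8.1 0
wedge 8.0 0
cup 7.7 0
coil 7.5 0
```

View pics/t13.png

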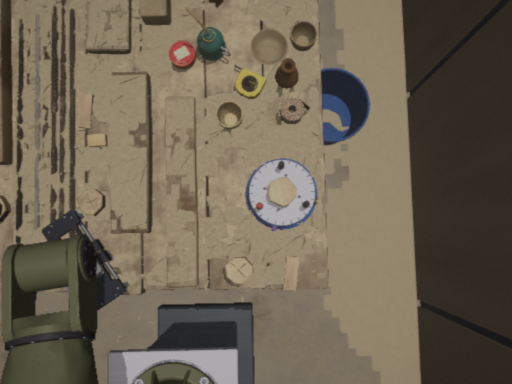

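View pics/s13.png

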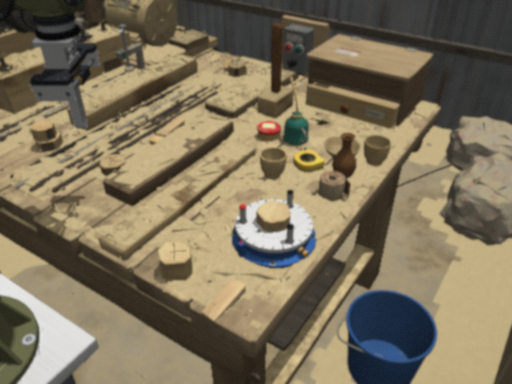

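The top view shows the red peg now at (260,206), with the table otherwise as it was and the hand well clear on the left. The scene view agrees, with the red peg at (242,208). All pegs turned by about 60° and the bystander patches are unchanged, so I hand in.

```bash
python3 -c "
from station import ctrl
print(ctrl.hand_in())"
```

```text
the job is handed in; nothing more can be done
None
```

I turned the table clockwise by four clicks and handed the job in at about 15 s. I pushed the red-capped peg a with the shut fingertips, one click at a time, and checked the angle after each one: about 15°, 30°, 45° and 60°.

**Last checks:**
- **Angle:** with the hand clear, the pegs' change from the start reads about 60° in the top and scene views (59.8–61.6°). That is within 2° of the fourth stop.
- **Forces:** every reading, taken at the end of each move, stayed around 1 N or less.
- **Bystanders:** the top-view patches around all four are unchanged.
- **Hand:** it finished well clear of the table, touching nothing.

**One disagreement:** the shut fingers really end about 30 mm above the reported TCP. My first pass therefore went just over the peg without touching it, and the table did not move. I saw this in the depth images, backed off, lowered the hand and then made the four pushes.

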